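# Stand the fallen staining jar up in its drawer

## Robot

A 6-joint arm with a two-finger parallel gripper is mounted at the origin on a cart in front of the work surface, level with it; the furniture and walls round the work are solid. World frame = base frame: x ahead of the robot, y to its left, z up, the work surface at z = 0. Lengths are in m, angles in rad, forces in N, time in s.
With the tool pointing down it reaches from about 0.35 to 0.85 m from the base axis. Payload 8.1 kg.
Tool frame: the origin (TCP) lies at the very end of the fingers, on their centre line; the grasp point (between the pads) lies 19 mm behind it; z points along the fingers, y is the line along which they close (so a half turn about z gives the same grasp; the last joint's range is limited). The gripper opens to 93 mm and grips with 3 to 60 N. Pads are 15 mm wide; open, the fingers measure 128 mm over their backs; the gripper's body (75 mm by 188 mm) begins 65 mm behind the grasp point.
Start: joints at [-1.268, 0.13, 1.488, -0, 1.523, -0.085], TCP at [0.227, -0.555, 0.219] pointing down, gripper open.
Joint ranges: [-2.96, 2.96], [-0.89, 2.26], [0.02, 2.5], [-1.34, 4.48], [0, 2.73], [-2.66, 2.66]. Speed limits (rad/s): [2.39, 2.39, 2.79, 3.14, 3.14, 3.14].

## Interface

Orientations are given as a rotation vector (axis times angle).
In Python, from plant import robot gives the robot as it stands.
- The arm moves only by the tool play_rows, never from a script. Its argument "deltas" is one flat list of numbers, 5 for each row, row after row: the shift along the tool's x, y, z in mm, then the turn about the tool's z in degrees, then the finger opening in mm, from 0 to 93. A call has 1 to 10 rows; each row shifts and turns the commanded pose from where the row before left it, along the tool's axes as they then stand; what a row does not reach is not made up. A row lasts 1/12 s, in which the tool goes at most 41.7 mm and 7.16 degrees, less where a joint would pass 70% of its speed; a pose out of reach is approached as far as the arm can. A call with a gripper value outside its range is refused whole. The fingers move at their own pace and stop on an object; "newtons" is the grip in N (left out, the last holds). Time passes only in rows, so rows that do not move let the fingers close. It gives the time, the measured TCP pose, the force, the opening and the grip force at its end, in the units of the state.
- robot.read_state(): the state, without advancing time (a new reading comes with each control period).
- robot.read_camera(name): name is "scene" or "side" or "wrist"; returns a dict with "pixels" (384x512x3 uint8, blue, green, red), "mtx" (3x3 intrinsics, pixels), "D" ([k1, k2, p1, p2, k3] as OpenCV has them; the pictures are not rectified), "eye" and "rotation" of the camera in the world. Camera axes: x right, y up, looking along -z (the intrinsics and any distortion apply to the point x, -y, -z); pixel columns grow to the right and rows downward; lengths in m; the calibration is good to about 2 mm. A picture is of the moment at which its call begins. There is no depth.
- robot.close_job(): hands the job in; it is judged then, once.
The state is a dict: "t": time; "q": joint angles; "dq": joint speeds; "joint_torque": joint torques, N m; "tool_pos": TCP position; "orientation": TCP orientation; "force": force on the tool from outside, world axes, zero at the start; "wrist_torque": the same for the moment, N m; "opening": finger opening in m; "gripper_force": force on a finger pad.
Only numpy, scipy, OpenCV 4.12 (cv2) and the standard library are available. Lean on these libraries where they do the work, as an engineer would, in place of code of your own. Each camera call takes 0.05 s, during which the arm holds its last target. There are 200 camera calls.

## Task

A square staining jar has fallen over in the drawer of the small white bench-top cabinet. Pull the drawer fully out by its handle and tip the jar up onto its base inside the drawer: do not lift it out, ease it down rather than letting it drop onto its base, and do not knock over the little bottle beside it. Then, with the jar let go and both standing, push the drawer fully shut.

Things in the scene. Friction and masses are not known exactly. Their poses are not given: they have to be found in the camera images.
- cabinet: Low white bench-top cabinet, fixed, 142 deep (x) x 280 wide (y) x 112 high (z) mm. Origin: centre of its underside, on the bench; its front faces its own -x (towards the robot), y runs to the robot's left, z up. One drawer; the opening shows above the drawer front.
- drawer (a joint): How far the drawer is pulled out, m: 0 shut, 0.110 fully out; it slides along the cabinet's -x, with about 1.5 N friction, and stays where it is left. It may start up to 12 mm open.
- drawer_handle (a point): Middle of the drawer's straight steel handle bar: 11 mm thick, 120 mm long along the cabinet's y, on two short posts 53 mm either side of this point, 68 mm above the bench; 29 mm free gap between the bar and the drawer front behind it. Moves with the drawer. The drawer front is 14 mm thick, its top edge 80 mm above the bench.
- drawer_floor (a point): Centre of the drawer's flat inner floor (14 mm above the bench), axes as the cabinet's; moves with the drawer. Clear inside 115 mm (x) x 240 mm (y); the side and back walls are only 4 mm thick and stand 30 mm above the floor, the front panel 66 mm. Fully out, all but 5 mm of the inside lies in front of the cabinet; 88 mm headroom under the cabinet's top.
- staining_jar: White plastic square open jar, empty, 0.13 kg, 57 x 57 x 80 mm; past about 35 degrees short of upright it falls onto its base by itself. Origin: centre of its base; own z up through the mouth. It starts lying on one flat side in the drawer: origin 28.5 mm above the drawer floor, own y up, mouth facing the cabinet's -y (the robot's right) within 0.12 rad, base towards the little bottle.
- reagent_bottle: Small white closed bottle, 43 mm across and 81 mm tall, 0.06 kg, standing loose in the drawer's +y end. Origin: centre of its underside, z up.
- timer: Flat white bench timer, 66 x 62 x 18 mm, lying loose on the cabinet's top near its back. Origin: centre of its underside.
- jar_mouth (a point): Centre of the jar's mouth, 80 mm from its base. The mouth is 48 x 48 mm, the inside 73 mm deep; walls 3 mm thick (4.5 mm at the 8 mm high rim band). Nothing lies in front of the mouth but the low side wall of the drawer.

How it is judged:
By the outcome, as a careful person would: the job done as asked, in the order asked, and still so for the second after the job is handed in, with the robot touching nothing.
It also fails if it takes over 64 s, if anything falls off the work surface, if the arm or the gripper's body presses on something with over 40 N, if the wrist force passes 120 N, or if a joint passes its speed limit or range.

## Working session

There is one attempt and no reset: what is moved stays moved. The work goes in short steps, Python scripts to look and compute and a tool call to move; the robot and the scene stay as the last step left them, time stands still between calls to the robot, and variables do not carry over. Pictures are saved under pics/ and viewed, at most 10 in all, crops included, and the job is handed in when it is done.

Besides the shell and the picture viewer there is one more tool, called after "Call:" by a JSON object that holds its "name" and its "arguments". play_rows: Moves the arm, as the interface text tells. Its arguments: {"type":"object","properties":{"deltas":{"type":"array"},"newtons":{"type":"number"}},"required":["deltas"]}

```bash
mkdir -p pics; ls; python3 - <<'E'
from plant import robot
import cv2, numpy as np
s=robot.read_state(); print({k:np.round(v,3) for k,v in s.items()})
for n in ["scene","side"]:
    c=robot.read_camera(n); cv2.imwrite(f"pics/{n}0.png",c["pixels"]); np.savez(f"{n}.npz",**c)
    print(n,c["mtx"],c["D"],c["eye"],c["rotation"])
E
```

```text
pics
{'t': np.float64(0.0), 'q': array([-1.268,  0.131,  1.489,  0.   ,  1.523, -0.085]), 'dq': array([ 0.   , -0.   ,  0.002,  0.001,  0.   , -0.   ]), 'joint_torque': array([-0.0000e+00, -5.5983e+01, -4.9177e+01,  7.7000e-02,  3.5000e-02,
       -0.0000e+00]), 'tool_pos': array([ 0.227, -0.555,  0.218]), 'orientation': array([-3.081, -0.605,  0.   ]), 'force': array([-0.357,  0.333, -0.485]), 'wrist_torque': array([-0.019,  0.067, -0.025]), 'gripper_force': np.float64(0.0), 'opening': np.float64(0.093)}
scene [[486.98427671   0.         254.3625311 ]
 [  0.         486.98427671 195.85110649]
 [  0.           0.           1.        ]] [0.04377961 0.         0.         0.         0.        ] [0.05321793 0.14610097 0.74564996] [ 0.61529295 -0.35734744 -1.0142812 ]
side [[437.82606346   0.         260.01745728]
 [  0.         437.82606346 193.61123973]
 [  0.           0.           1.        ]] [-0.09736455  0.          0.          0.          0.        ] [ 0.57472986 -0.24845778  0.68928358] [0.8406946  0.0260691  0.07179182]
```

View pics/scene0.png

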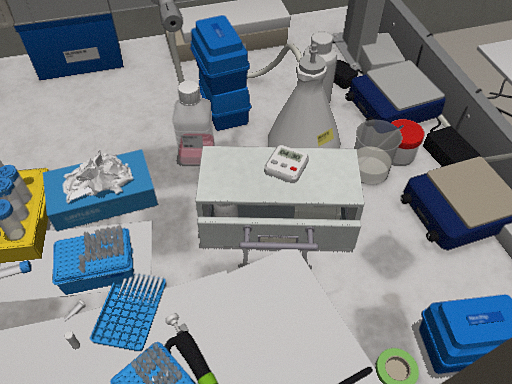

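View pics/side0.png

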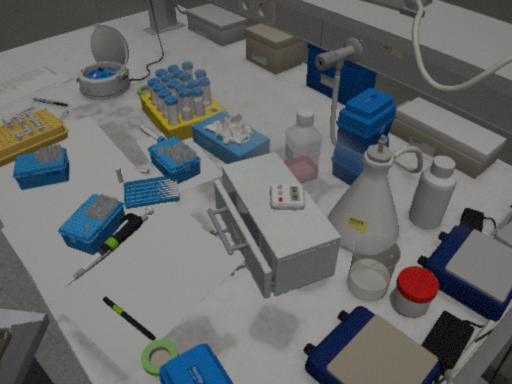

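The scene view shows the cabinet: top front corners near (197,204) and (361,208), handle bar from (243,244) to (318,246). The side view shows the handle at about (208,210)–(240,250). I'll enlarge both.

```bash
python3 - <<'E'
import cv2,numpy as np
a=np.load("scene.npz")["pixels"][135:275,185:375]; cv2.imwrite("pics/sc_crop.png",cv2.resize(a,None,fx=4,fy=4,interpolation=cv2.INTER_CUBIC))
a=np.load("side.npz")["pixels"][145:295,195:350]; cv2.imwrite("pics/si_crop.png",cv2.resize(a,None,fx=4,fy=4,interpolation=cv2.INTER_CUBIC))
E
cat > h.py <<'E'
import numpy as np, cv2
from scipy.spatial.transform import Rotation as R
from plant import robot
def ray(c,uv):
    p=cv2.undistortPoints(np.array([[uv]],float),np.array(c["mtx"]),np.array(c["D"]))[0,0]
    return R.from_rotvec(c["rotation"]).as_matrix()@np.array([p[0],-p[1],-1.])
def atz(c,uv,z):
    d=ray(c,uv); e=np.array(c["eye"]); return e+d*(z-e[2])/d[2]
def proj(c,P):
    P=np.atleast_2d(P); X=(P-c["eye"])@R.from_rotvec(c["rotation"]).as_matrix()
    X=X*[1,-1,-1]
    return cv2.projectPoints(X,np.zeros(3),np.zeros(3),np.array(c["mtx"]),np.array(c["D"]))[0][:,0]
E
```

```text
(no output)
```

View pics/sc_crop.png

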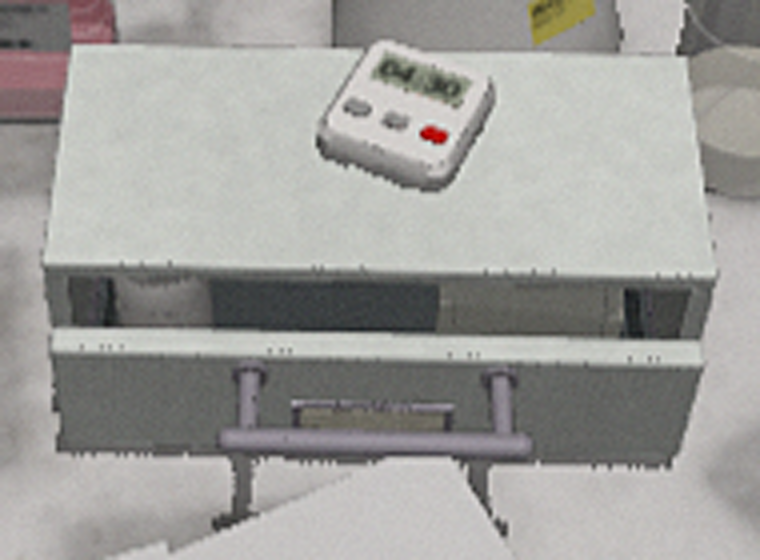

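View pics/si_crop.png

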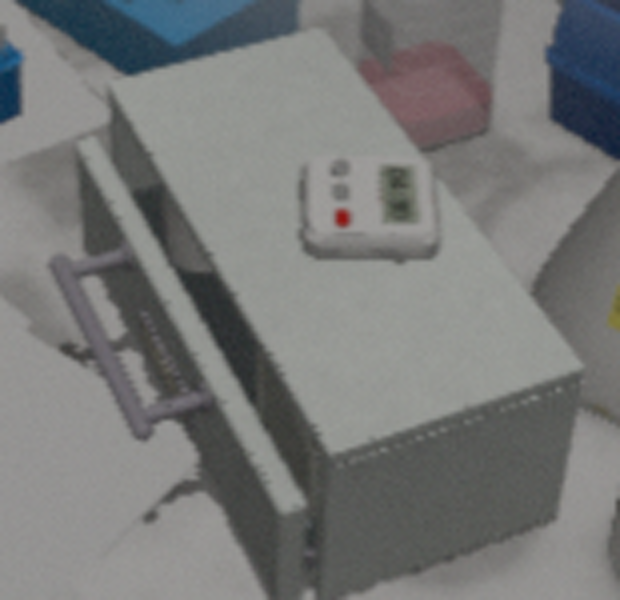

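Scene crop: cabinet top corners (45,266), (715,274), (687,57), (73,45); bar ends (218,440), (531,445). Side crop: top corners (110,85), (328,460), (582,370), (325,30); bar ends (58,258), (143,435). The bottle and the jar can just be seen inside.

```bash
cat > fit.py <<'E'
from h import *
from scipy.optimize import least_squares
C=[dict(np.load(f"{n}.npz")) for n in("scene","side")]
o=[np.array([185,135]),np.array([195,145])]
px=[np.array([(73,45),(45,266),(687,57),(715,274),(218,440),(531,445)])/4+o[0],
    np.array([(325,30),(110,85),(582,370),(328,460),(58,258),(143,435)])/4+o[1]]
def pts(v):
    x,y,a,d=v; hx=-.071-d
    L=np.array([(.071,.14,.112),(-.071,.14,.112),(.071,-.14,.112),(-.071,-.14,.112),(hx,.06,.068),(hx,-.06,.068)])
    return L@R.from_euler('z',a).as_matrix().T+[x,y,0]
f=lambda v:np.concatenate([(proj(c,pts(v))-p).ravel() for c,p in zip(C,px)])
r=least_squares(f,[.55,.0,0,.05]); print(r.x,np.round(r.fun.reshape(2,6,2),1)); P=pts(r.x); print(P.mean(0),P[4:],P[4:].mean(0))
E
python3 fit.py
```

```text
[0.56382871 0.38536336 0.48419579 0.04973026] [[[-0.1 -3.4]
  [-1.4  2.3]
  [-0.2 -3.4]
  [ 1.6  4.3]
  [ 2.9 -0. ]
  [-2.6  0.6]]

 [[ 2.7 -2.1]
  [-3.9 -0.3]
  [ 5.2 -1.8]
  [-3.   0.2]
  [ 0.4  1.8]
  [ 0.  -1. ]]]
[0.52821129 0.36663018 0.09733333] [[0.42904664 0.38226679 0.068     ]
 [0.48490625 0.27606084 0.068     ]] [0.45697645 0.32916382 0.068     ]
```

```bash
cat >> fit.py <<'E'
print()
for i in range(6):
    z=.112 if i<4 else .068
    print([np.round(atz(c,p[i],z)[:2],4) for c,p in zip(C,px)])
    A=[];b=[]
    for c,p in zip(C,px):
        d=ray(c,p[i]);d/=np.linalg.norm(d);M=np.eye(3)-np.outer(d,d);A.append(M);b.append(M@c["eye"])
    print(np.round(np.linalg.lstsq(np.vstack(A),np.hstack(b),rcond=None)[0],4))
E
python3 fit.py|tail -12
```

```text
[array([0.5542, 0.5373]), array([0.5559, 0.5341])]
[0.556  0.5386 0.1092]
[array([0.441 , 0.4769]), array([0.4441, 0.4759])]
[0.4433 0.4789 0.109 ]
[array([0.684, 0.291]), array([0.6822, 0.2894])]
[0.6828 0.2903 0.1122]
[array([0.5732, 0.234 ]), array([0.5713, 0.2292])]
[0.5724 0.2327 0.1105]
[array([0.4267, 0.3865]), array([0.4273, 0.3874])]
[0.4271 0.3869 0.0679]
[array([0.488 , 0.2729]), array([0.4851, 0.2738])]
[0.4858 0.272  0.0708]
```

The cabinet's top is 128 mm deep, so the 142 mm includes the drawer front. I'll refit with that.

```bash
sed -i 's/(-.071,/(-.057,/g' fit.py; python3 fit.py|head -14; python3 - <<'E'
from h import *
print(R.from_rotvec(robot.read_state()["orientation"]).as_matrix().round(3))
E
```

```text
[0.55682613 0.38140861 0.48183083 0.04168494] [[[-0.3 -0.4]
  [-0.9 -0.7]
  [ 0.5 -0.1]
  [ 1.3  1.5]
  [ 2.9 -0.1]
  [-2.6  0.6]]

 [[-0.4 -1.2]
  [-1.1 -1. ]
  [ 1.3 -0.3]
  [-0.  -0.8]
  [ 0.5  1.8]
  [-0.  -0.9]]]
[0.5276763  0.366165   0.09733333] [[0.42916645 0.38235903 0.068     ]
[[ 0.926  0.378 -0.   ]
 [ 0.378 -0.926  0.002]
 [ 0.    -0.002 -1.   ]]
```

```bash
cat >> h.py <<'E'
CX,CY,CA=.5568,.3814,.4818
def cab(x,y): return np.array([CX+np.cos(CA)*x-np.sin(CA)*y, CY+np.sin(CA)*x+np.cos(CA)*y])
def incab(P): return (np.array(P)[:2]-[CX,CY])@np.array([[np.cos(CA),-np.sin(CA)],[np.sin(CA),np.cos(CA)]])
def plan(targets,op,pos=None,psi=None):
    """targets: (x,y,z,psi_deg,rows); prints tool rows"""
    s=robot.read_state()
    M=R.from_rotvec(s["orientation"]).as_matrix()
    p=np.array(s["tool_pos"]) if pos is None else np.array(pos); a=np.degrees(np.arctan2(M[1,0],M[0,0])) if psi is None else psi
    print("now",p.round(4),round(a,2),"cab",incab(p).round(4))
    for x,y,z,b,n in targets:
        st=(np.array([x,y,z])-p)/n; da=(b-a)/n
        out=[]
        for i in range(n):
            t=np.radians(a); X=np.array([np.cos(t),np.sin(t),0]);Y=np.array([np.sin(t),-np.cos(t),0])
            out+=[round(1e3*st@X,1),round(1e3*st@Y,1),round(-1e3*st[2],1),round(-da,2),op]; a+=da; p=p+st
        print(out)
E
python3 - <<'E'
from h import *
h=cab(-.1127,0);print(h)
plan([(.42,-.2,.22,64,10),(.45,.10,.22,110,9),(h[0],h[1],.16,117.6,8)],24)
E
```

```text
[0.45692951 0.32917764]
now [ 0.2268 -0.555   0.2177] 22.22 cab [-0.7263 -0.6768]
[np.float64(31.3), np.float64(-25.6), np.float64(-0.2), np.float64(-4.18), 24, np.float64(33.1), np.float64(-23.2), np.float64(-0.2), np.float64(-4.18), 24, np.float64(34.7), np.float64(-20.7), np.float64(-0.2), np.float64(-4.18), 24, np.float64(36.1), np.float64(-18.1), np.float64(-0.2), np.float64(-4.18), 24, np.float64(37.3), np.float64(-15.5), np.float64(-0.2), np.float64(-4.18), 24, np.float64(38.4), np.float64(-12.7), np.float64(-0.2), np.float64(-4.18), 24, np.float64(39.2), np.float64(-9.9), np.float64(-0.2), np.float64(-4.18), 24, np.float64(39.8), np.float64(-7.0), np.float64(-0.2), np.float64(-4.18), 24, np.float64(40.2), np.float64(-4.1), np.float64(-0.2), np.float64(-4.18), 24, np.float64(40.4), np.float64(-1.1), np.float64(-0.2), np.float64(-4.18), 24]
[np.float64(31.4), np.float64(-11.6), np.float64(0.0), np.float64(-5.11), 24, np.float64(32.3), np.float64(-8.8), np.float64(0.0), np.float64(-5.11), 24, np.float64(33.0), np.float64(-5.9), np.float64(0.0), np.float64(-5.11), 24, np.float64(
[... 349 characters left out ...]
t64(-5.11), 24, np.float64(31.4), np.float64(11.8), np.float64(0.0), np.float64(-5.11), 24]
[np.float64(26.6), np.float64(10.6), np.float64(7.5), np.float64(-0.95), 24, np.float64(26.4), np.float64(11.1), np.float64(7.5), np.float64(-0.95), 24, np.float64(26.3), np.float64(11.5), np.float64(7.5), np.float64(-0.95), 24, np.float64(26.1), np.float64(11.9), np.float64(7.5), np.float64(-0.95), 24, np.float64(25.9), np.float64(12.4), np.float64(7.5), np.float64(-0.95), 24, np.float64(25.7), np.float64(12.8), np.float64(7.5), np.float64(-0.95), 24, np.float64(25.4), np.float64(13.2), np.float64(7.5), np.float64(-0.95), 24, np.float64(25.2), np.float64(13.6), np.float64(7.5), np.float64(-0.95), 24]
```

Call:
{"name": "play_rows", "arguments": {"deltas": [31,-26,0,-4,24,33,-23,0,-4,24,35,-21,0,-4,24,36,-18,0,-4,24,37,-15,0,-4,24,38,-13,0,-4,24,39,-10,0,-4,24,40,-7,0,-4,24,40,-4,0,-4,24,40,-1,0,-4,24]}}

```text
t: 0.93
tool_pos: [0.4244, -0.2021, 0.2184]
orientation: [-2.687, -1.628, 0.0]
force: [0.2, -1.4, 0.2]
opening: 0.0307
gripper_force: 0.0
```

Call:
{"name": "play_rows", "arguments": {"deltas": [31,-12,0,-5,24,32,-9,0,-5,24,33,-6,0,-5,24,33,-3,0,-5,24,33,0,0,-5,24,33,3,0,-5,24,33,6,0,-5,24,32,9,0,-5,24,31,12,0,-5,24,0,0,0,0,24]}}

```text
t: 1.77
tool_pos: [0.4644, 0.0974, 0.2182]
orientation: [-1.851, -2.537, -0.002]
force: [0.2, 0.4, -0.1]
opening: 0.0241
gripper_force: 0.0
```

```bash
sed -i 's/round(1e3\*st@X,1),round(1e3\*st@Y,1),round(-1e3\*st\[2\],1),round(-da,2),op/*map(float,np.round([1e3*st@X,1e3*st@Y,-1e3*st[2],-da],1)),op/' h.py; python3 - <<'E'
from h import *
h=cab(-.1127,0)
plan([(h[0],h[1],.16,117.6,8)],24)
E
```

```text
now [0.4644 0.0974 0.2182] 107.77 cab [-0.2135 -0.2088]
[27.9, 8.0, 7.3, -1.2, 24, 27.7, 8.6, 7.3, -1.2, 24, 27.5, 9.1, 7.3, -1.2, 24, 27.3, 9.7, 7.3, -1.2, 24, 27.1, 10.3, 7.3, -1.2, 24, 26.9, 10.9, 7.3, -1.2, 24, 26.6, 11.5, 7.3, -1.2, 24, 26.4, 12.0, 7.3, -1.2, 24]
```

Call:
{"name": "play_rows", "arguments": {"deltas": [28,8,7,-1.2,24,28,9,7,-1.2,24,28,9,7,-1.2,24,27,10,7,-1.2,24,27,10,7,-1.2,24,27,11,7,-1.2,24,27,12,7,-1.2,24,26,12,7,-1.4,24,0,0,0,0,24,0,0,0,0,24]}}

```text
t: 2.6
tool_pos: [0.4595, 0.3257, 0.1613]
orientation: [-1.638, -2.679, 0.004]
force: [0.0, -0.3, 0.6]
opening: 0.0242
gripper_force: 0.0
```

```bash
python3 - <<'E'
from h import *
h=cab(-.1127,0)
plan([(h[0],h[1],.05,117.6,10)],24)
c=robot.read_camera("wrist"); cv2.imwrite("pics/w1.png",c["pixels"])
print(proj(c,[[h[0],h[1],.068],[*cab(-.1127,.06),.068],[*cab(-.1127,-.06),.068]]))
E
```

```text
now [0.4595 0.3257 0.1613] 117.12 cab [-0.112  -0.0043]
[0.4, -0.1, 11.1, -0.0, 24, 0.4, -0.1, 11.1, -0.0, 24, 0.4, -0.1, 11.1, -0.0, 24, 0.4, -0.1, 11.1, -0.0, 24, 0.4, -0.1, 11.1, -0.0, 24, 0.4, -0.1, 11.1, -0.0, 24, 0.4, -0.1, 11.1, -0.0, 24, 0.4, -0.1, 11.1, -0.0, 24, 0.4, -0.1, 11.1, -0.0, 24, 0.4, -0.1, 11.1, -0.0, 24]
[[256.62752731 193.86860489]
 [256.07712795 123.84717811]
 [257.12105287 256.65496955]]
```

View pics/w1.png

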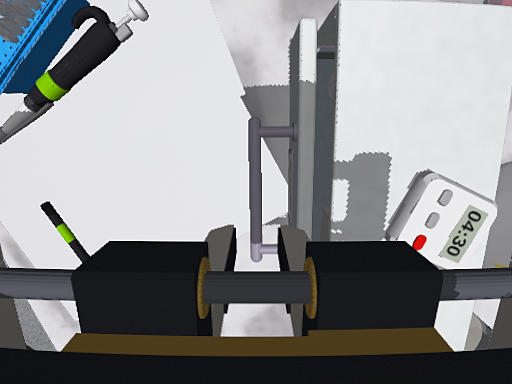

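The wrist view shows the bar from about (255,119) to (256,258), where my projection puts it (256–257, 124–257). The estimate holds, so I'll go down, grip and pull.

Call:
{"name": "play_rows", "arguments": {"deltas": [0,0,11,0,24,0,0,11,0,24,0,0,11,0,24,0,0,11,0,24,0,0,11,0,24,0,0,11,0,24,0,0,11,0,24,0,0,11,0,24,0,0,11,0,24,0,0,11,0,24]}}

```text
t: 3.48
tool_pos: [0.4604, 0.3253, 0.0515]
orientation: [-1.641, -2.679, 0.0]
force: [-0.6, -0.4, -0.8]
opening: 0.0236
gripper_force: 0.0
```

Call:
{"name": "play_rows", "arguments": {"deltas": [0,0,0,0,5,0,0,0,0,5,0,0,0,0,5,0,0,0,0,5,0,0,0,0,5], "newtons": 20}}

```text
t: 3.9
tool_pos: [0.4602, 0.3252, 0.0525]
orientation: [-1.641, -2.679, 0.001]
force: [0.4, -0.3, -6.8]
opening: 0.0101
gripper_force: 20.0
```

Call:
{"name": "play_rows", "arguments": {"deltas": [0,-5,0,0,5,0,-10,0,0,5,0,-12,0,0,5,0,-13,0,0,5,0,-13,0,0,5,0,-13,0,0,5,0,-13,0,0,5,0,-10,0,0,5,0,-5,0,0,5,0,-3,0,0,5]}}

```text
t: 4.73
tool_pos: [0.3737, 0.2795, 0.0525]
orientation: [1.64, 2.677, -0.002]
force: [4.6, -4.9, -11.0]
opening: 0.0103
gripper_force: 20.0
```

```bash
python3 - <<'E'
from h import *
plan([],0);s=robot.read_state();print(s["force"],s["gripper_force"])
E
```

```text
now [0.3737 0.2795 0.0525] 117.02 cab [-0.2094 -0.0055]
[  4.59206792  -4.87528222 -11.03540595] 19.993793964385986
```

Call:
{"name": "play_rows", "arguments": {"deltas": [0,0,0,0,5,0,-3,0,0,5,0,-3,0,0,5,0,-2,0,0,5,0,0,0,0,5]}}

```text
t: 5.15
tool_pos: [0.3679, 0.2764, 0.0525]
orientation: [1.64, 2.676, 0.001]
force: [8.3, -3.7, -14.4]
opening: 0.0105
gripper_force: 20.0
```

Call:
{"name": "play_rows", "arguments": {"deltas": [0,-2,0,0,5,0,0,0,0,5,0,0,0,0,5]}}

```text
t: 5.4
tool_pos: [0.3678, 0.2766, 0.0528]
orientation: [1.639, 2.674, 0.007]
force: [17.7, 1.3, -22.5]
opening: 0.0104
gripper_force: 20.0
```

```bash
python3 - <<'E'
from h import *
plan([],0);s=robot.read_state();print(s["force"],s["gripper_force"])
E
```

```text
now [0.3678 0.2766 0.0528] 117.0 cab [-0.2161 -0.0053]
[ 17.65184711   1.32170336 -22.52531437] 19.985511749982834
```

Call:
{"name": "play_rows", "arguments": {"deltas": [0,0,0,0,24,0,0,0,0,24,0,0,0,0,24,0,0,-15,0,24,0,0,-25,0,24,0,0,-40,0,24,0,0,-40,0,24,0,0,-40,0,24,0,0,-40,0,24,-20,0,0,0,65]}}

```text
t: 6.23
tool_pos: [0.3764, 0.2624, 0.2629]
orientation: [1.634, 2.676, 0.021]
force: [1.5, 0.3, 0.8]
opening: 0.0272
gripper_force: 0.0
```

Call:
{"name": "play_rows", "arguments": {"deltas": [-40,0,0,0,65,-40,0,0,0,65,-40,0,0,0,65,-40,0,0,0,65,-40,0,0,0,65,-40,0,0,0,65,-40,0,0,0,65,0,0,0,0,65]}}

```text
t: 6.9
tool_pos: [0.5032, 0.0036, 0.2529]
orientation: [1.647, 2.673, -0.002]
force: [-1.5, -0.5, -0.9]
opening: 0.0651
gripper_force: 0.0
```

```bash
python3 - <<'E'
from h import *
plan([],0)
ims=[]
for n,(x0,x1,y0,y1) in dict(scene=(175,375,150,300),side=(170,350,150,285)).items():
    c=robot.read_camera(n); np.savez(f"{n}1.npz",**c); a=c["pixels"]; cv2.imwrite(f"pics/{n}1.png",a)
    cv2.imwrite(f"pics/{n}1c.png",cv2.resize(a[y0:y1,x0:x1],None,fx=4,fy=4,interpolation=cv2.INTER_CUBIC))
E
```

```text
now [0.5032 0.0036 0.2529] 116.73 cab [-0.2226 -0.31  ]
```

View pics/scene1c.png

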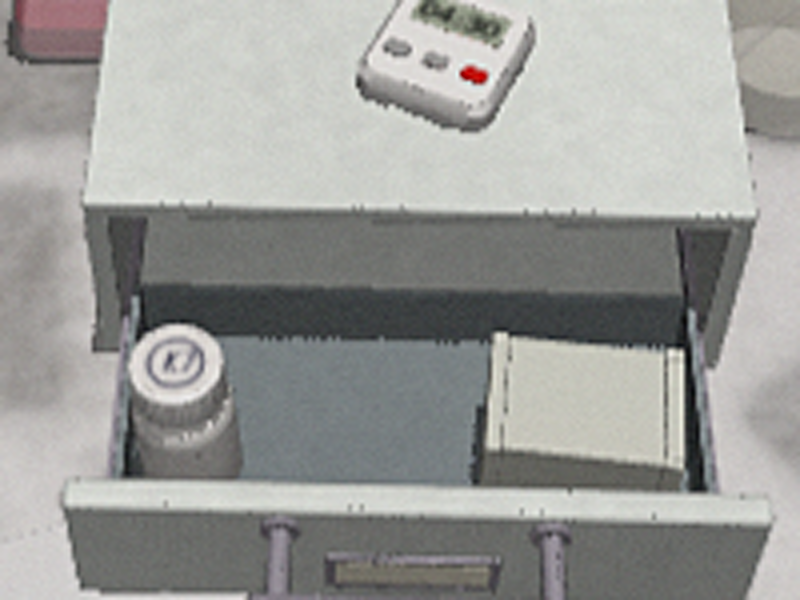

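View pics/side1c.png

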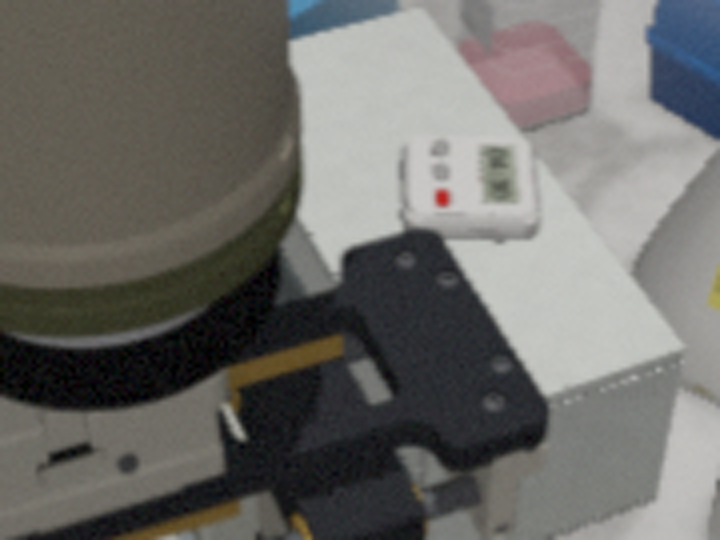

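Scene crop: the jar's top face has corners at (492,333), (684,348), (684,467) and (484,452), with the mouth on the right. The bottle's cap is centred near (176,363). The arm blocks the side view.

```bash
python3 - <<'E'
from h import *
c=dict(np.load("scene1.npz"))
for n,u,z in [("baseback",(492,333),.071),("mouthback",(684,348),.071),("mouthfront",(684,467),.071),("basefront",(484,452),.071),("bottle",(176,363),.095)]:
    P=atz(c,np.array(u)/4+[175,150],z); print(n,P.round(4),incab(P).round(4))
E
```

```text
baseback [0.4933 0.312  0.071 ] [-0.0884 -0.0321]
mouthback [0.5258 0.2392 0.071 ] [-0.0934 -0.1117]
mouthfront [0.473  0.2171 0.071 ] [-0.1504 -0.1068]
basefront [0.44   0.2892 0.071 ] [-0.1462 -0.0275]
bottle [0.4026 0.4096 0.095 ] [-0.1235  0.0964]
```

The jar measures 80 × 57 mm and lies 4° off. It is only 17 mm from the front panel, which is too narrow for a finger. I'll first grip it lightly along its length with the tips above the side wall, then slide it back and square it up.

```bash
python3 - <<'E'
from h import *
p=cab(-.1196,-.0696);print(p,robot.read_state()["q"])
plan([(p[0],p[1],.2,23.6,16),(p[0],p[1],.12,23.6,4)],93)
E
```

```text
[0.48306589 0.26430345] [-8.62176708e-02 -1.50320803e-01  1.70512031e+00  2.70389156e-04
  1.58700175e+00 -5.54631640e-01]
now [0.5015 0.0081 0.2528] 116.84 cab [-0.2219 -0.3052]
[14.8, 6.2, 3.3, 5.8, 93, 15.4, 4.7, 3.3, 5.8, 93, 15.8, 3.1, 3.3, 5.8, 93, 16.0, 1.5, 3.3, 5.8, 93, 16.1, -0.2, 3.3, 5.8, 93, 16.0, -1.8, 3.3, 5.8, 93, 15.7, -3.4, 3.3, 5.8, 93, 15.3, -5.0, 3.3, 5.8, 93, 14.7, -6.5, 3.3, 5.8, 93, 13.9, -8.0, 3.3, 5.8, 93, 13.1, -9.3, 3.3, 5.8, 93, 12.0, -10.6, 3.3, 5.8, 93, 10.9, -11.8, 3.3, 5.8, 93, 9.7, -12.8, 3.3, 5.8, 93, 8.3, -13.7, 3.3, 5.8, 93, 6.9, -14.5, 3.3, 5.8, 93]
[0.0, 0.0, 20.0, 0.0, 93, 0.0, 0.0, 20.0, 0.0, 93, 0.0, 0.0, 20.0, 0.0, 93, 0.0, 0.0, 20.0, 0.0, 93]
```

Call:
{"name": "play_rows", "arguments": {"deltas": [15,6,3,5.8,93,15,5,3,5.8,93,16,3,3,5.8,93,16,2,3,5.8,93,16,0,3,5.8,93,16,-2,3,5.8,93,16,-3,3,5.8,93,15,-5,3,5.8,93,15,-7,3,5.8,93,14,-8,3,5.8,93]}}

```text
t: 7.83
tool_pos: [0.4884, 0.1727, 0.2231]
orientation: [-2.736, -1.543, -0.001]
force: [-0.2, -0.3, 0.3]
opening: 0.093
gripper_force: 0.0
```

Call:
{"name": "play_rows", "arguments": {"deltas": [13,-9,3,5.8,93,12,-11,3,5.8,93,11,-12,3,5.8,93,10,-13,3,5.8,93,8,-14,3,5.8,93,7,-14,3,5.8,93,0,0,20,0,93,0,0,20,0,93,0,0,10,0,93,0,0,0,0,93]}}

```text
t: 8.67
tool_pos: [0.4789, 0.2668, 0.152]
orientation: [3.07, 0.662, -0.008]
force: [-0.4, -0.6, -0.2]
opening: 0.0928
gripper_force: 0.0
```

```bash
python3 - <<'E'
from h import *
p=cab(-.1196,-.0696)
plan([(p[0],p[1],.14,23.6,2),(p[0],p[1],.05,23.6,6)],93)
E
```

```text
now [0.4789 0.2668 0.152 ] 24.33 cab [-0.1221 -0.0655]
[1.4, 2.0, 6.0, 0.4, 93, 1.4, 2.0, 6.0, 0.4, 93]
[0.0, 0.0, 15.0, -0.0, 93, 0.0, 0.0, 15.0, -0.0, 93, 0.0, 0.0, 15.0, -0.0, 93, 0.0, 0.0, 15.0, -0.0, 93, 0.0, 0.0, 15.0, -0.0, 93, 0.0, 0.0, 15.0, -0.0, 93]
```

Call:
{"name": "play_rows", "arguments": {"deltas": [1.5,2,6,0.4,93,1.5,2,6,0.4,93,0,0,15,0,93,0,0,15,0,93,0,0,15,0,93,0,0,15,0,93,0,0,8,0,93,0,0,0,0,93]}}

```text
t: 9.33
tool_pos: [0.4852, 0.2633, 0.073]
orientation: [3.076, 0.636, -0.004]
force: [-1.0, -0.9, -0.2]
opening: 0.093
gripper_force: 0.0
```

```bash
python3 - <<'E'
from h import *
p=cab(-.1196,-.0696)
plan([(p[0],p[1],.05,23.6,3)],93)
E
```

```text
now [0.4852 0.2633 0.073 ] 23.38 cab [-0.1182 -0.0715]
[-0.5, -0.6, 7.7, -0.1, 93, -0.5, -0.6, 7.7, -0.1, 93, -0.5, -0.6, 7.7, -0.1, 93]
```

Call:
{"name": "play_rows", "arguments": {"deltas": [-1,-1,5,0,93,0,-1,6,0,93,0,0,6,0,93,0,0,5,0,93,0,0,0,0,93]}}

```text
t: 9.75
tool_pos: [0.4836, 0.2652, 0.0515]
orientation: [3.076, 0.638, -0.002]
force: [0.0, -0.3, -1.2]
opening: 0.0928
gripper_force: 0.0
```

Call:
{"name": "play_rows", "arguments": {"deltas": [0,0,0,0,70,0,0,0,0,70,0,0,0,0,70,0,0,0,0,70,0,0,0,0,70], "newtons": 8}}

```text
t: 10.17
tool_pos: [0.4846, 0.2655, 0.053]
orientation: [-3.076, -0.638, -0.001]
force: [0.6, -0.1, 1.1]
opening: 0.0799
gripper_force: 8.0
```

The opening stopped at 79.9 mm, so the jar is held along its length. Now I'll square it and slide it.

Call:
{"name": "play_rows", "arguments": {"deltas": [0,0,0,-1,70,0,0,0,-1,70,0,0,0,-1,70,0,0,0,-1.2,70,1.5,-2,0,0,70,2,-2,0,0,70,2,-2,0,0,70,1.5,-2,0,0,70,0,0,0,0,70,0,0,0,0,70]}}

```text
t: 11.0
tool_pos: [0.4873, 0.2764, 0.053]
orientation: [-3.05, -0.75, -0.002]
force: [0.3, 0.5, 4.4]
opening: 0.0798
gripper_force: 8.0
```

Call:
{"name": "play_rows", "arguments": {"deltas": [0,0,0,0,93,0,0,0,0,93,0,0,0,0,93,0,0,-10,0,93,0,0,-25,0,93,0,0,-40,0,93,0,0,-40,0,93,-30,0,0,0,93,-40,0,0,0,93,-40,0,0,0,93]}}

```text
t: 11.83
tool_pos: [0.3891, 0.2245, 0.1691]
orientation: [-3.05, -0.75, -0.003]
force: [-0.0, -0.5, 0.2]
opening: 0.0929
gripper_force: 0.0
```

Call:
{"name": "play_rows", "arguments": {"deltas": [0,40,0,-7,65,0,40,0,-7,65,0,40,0,-7,65,0,35,0,-7,65,0,35,0,-7,65,0,20,0,-7,65,0,0,0,-7,65,0,0,0,-7,65,0,0,0,-7,65,0,0,0,-7,65]}}

```text
t: 12.67
tool_pos: [0.5198, 0.0814, 0.1681]
orientation: [-2.109, -2.328, 0.0]
force: [-0.1, 0.4, -0.3]
opening: 0.065
gripper_force: 0.0
```

```bash
python3 - <<'E'
from h import *
plan([],0)
c=robot.read_camera("scene"); np.savez("scene2.npz",**c); a=c["pixels"][150:300,175:375]
cv2.imwrite("pics/scene2c.png",cv2.resize(a,None,fx=4,fy=4,interpolation=cv2.INTER_CUBIC))
E
```

```text
now [0.5198 0.0814 0.1681] 95.64 cab [-0.1718 -0.2487]
```

View pics/scene2c.png

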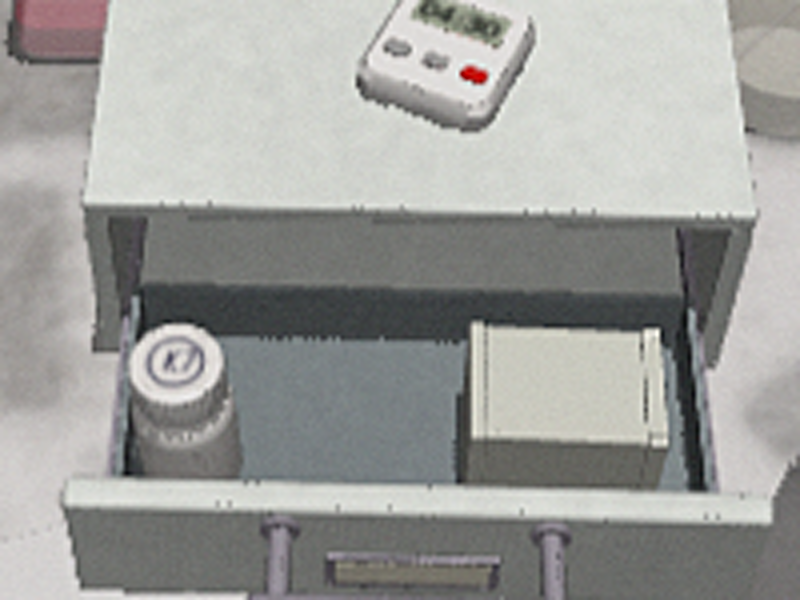

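The jar is now square and further back. Its top-face corners in the crop are (472,322), (660,328), (666,446) and (468,440), and the bottle has not moved.

```bash
python3 - <<'E'
from h import *
c=dict(np.load("scene2.npz"))
for n,u,z in [("bb",(472,322),.071),("mb",(660,328),.071),("mf",(666,446),.071),("bf",(468,440),.071),("panel inner edge near jar",(560,497),.080),("panel inner edge left",(130,482),.08),("cabinet front edge",(600,212),.112)]:
    P=atz(c,np.array(u)/4+[175,150],z); print(n,P.round(4),incab(P).round(4))
p=cab(-.113,-.0835); print(p)
plan([(*p,.13,117.6,9)],65)
E
```

```text
bb [0.4942 0.3218 0.071 ] [-0.0831 -0.0239]
mb [0.5303 0.2518 0.071 ] [-0.0836 -0.1025]
mf [0.4784 0.2271 0.071 ] [-0.141  -0.1004]
bf [0.4418 0.2973 0.071 ] [-0.1408 -0.0212]
panel inner edge near jar [0.4312 0.2527 0.08  ] [-0.1709 -0.0559]
panel inner edge left [0.3548 0.4017 0.08  ] [-0.1696  0.1116]
cabinet front edge [0.5429 0.2899 0.112 ] [-0.0548 -0.0747]
[0.49535548 0.25504407]
now [0.5198 0.0815 0.1682] 96.19 cab [-0.1718 -0.2486]
[19.5, -0.6, 4.2, -2.4, 65, 19.5, 0.2, 4.2, -2.4, 65, 19.4, 1.0, 4.2, -2.4, 65, 19.4, 1.8, 4.2, -2.4, 65, 19.3, 2.6, 4.2, -2.4, 65, 19.2, 3.4, 4.2, -2.4, 65, 19.0, 4.2, 4.2, -2.4, 65, 18.8, 5.0, 4.2, -2.4, 65, 18.6, 5.8, 4.2, -2.4, 65]
```

Call:
{"name": "play_rows", "arguments": {"deltas": [19,0,3,-2.4,65,19,0,3,-2.4,65,19,1,4,-2.4,65,19,2,4,-2.4,65,19,3,4,-2.4,65,19,3,4,-2.4,65,19,4,4,-2.4,65,19,5,4,-2.4,65,19,6,4,-2.4,65,0,0,0,0,65]}}

```text
t: 13.55
tool_pos: [0.4973, 0.2567, 0.1332]
orientation: [-1.64, -2.678, -0.0]
force: [0.1, 0.4, 0.7]
opening: 0.0649
gripper_force: 0.0
```

```bash
python3 - <<'E'
from h import *
p=cab(-.1125,-.0835); print(p)
plan([(*p,.13,117.8,2)],65)
E
```

```text
[0.49579856 0.25527576]
now [0.4973 0.2567 0.1332] 117.02 cab [-0.1105 -0.0829]
[-0.3, -1.0, 1.6, -0.4, 65, -0.3, -1.0, 1.6, -0.4, 65]
```

Call:
{"name": "play_rows", "arguments": {"deltas": [-0.5,-2,10,-0.8,65,0,0,15,0,65,0,0,15,0,65,0,0,12,0,65,0,0,8,0,65,0,0,0,0,65]}}

```text
t: 14.05
tool_pos: [0.4956, 0.2513, 0.0713]
orientation: [-1.625, -2.686, 0.005]
force: [-1.3, 1.1, -0.2]
opening: 0.0651
gripper_force: 0.0
```

```bash
python3 - <<'E'
from h import *
p=cab(-.1125,-.0835); print(p)
plan([(*p,.036,117.8,4)],65); print(robot.read_state()["force"])
E
```

```text
[0.49579856 0.25527576]
now [0.4956 0.2513 0.0713] 117.64 cab [-0.1145 -0.0869]
[0.9, 0.5, 8.8, -0.0, 65, 0.9, 0.5, 8.8, -0.0, 65, 0.9, 0.5, 8.8, -0.0, 65, 0.9, 0.5, 8.8, -0.0, 65]
[-1.30759965  1.13972399 -0.22340036]
```

Call:
{"name": "play_rows", "arguments": {"deltas": [1,1,9,0,65,1,0,9,0,65,0,0,9,0,65,0,0,6,0,65,0,0,2,0,65,0,0,0,0,65,0,0,0,0,65]}}

```text
t: 14.63
tool_pos: [0.497, 0.2549, 0.0387]
orientation: [-1.624, -2.689, 0.0]
force: [0.9, 0.4, 0.3]
opening: 0.0649
gripper_force: 0.0
```

Call:
{"name": "play_rows", "arguments": {"deltas": [0,0,0,0,45,0,0,0,0,45,0,0,0,0,45,0,0,0,0,45], "newtons": 5}}

```text
t: 14.97
tool_pos: [0.4974, 0.255, 0.0392]
orientation: [1.624, 2.689, 0.001]
force: [-1.1, -0.0, 1.7]
opening: 0.0543
gripper_force: 5.0
```

```bash
python3 - <<'E'
from h import *
plan([],65); print(robot.read_state()["force"],robot.read_state()["wrist_torque"])
E
```

```text
now [0.4974 0.255  0.0392] 117.72 cab [-0.1112 -0.0845]
[-1.06169374 -0.03798595  1.69794411] [-0.06286236 -0.0569123  -0.01106707]
```

```bash
python3 - <<'E'
import numpy as np
t=np.arange(0,91,5); f=np.radians(t+35.4); y=-76*np.cos(f); z=76*np.sin(f)
for a,b,c in zip(t[1:],np.diff(y),np.diff(z)): print(a,round(b,1),round(-c,1))
E
```

```text
5 4.1 -5.2
10 4.5 -4.9
15 4.9 -4.4
20 5.3 -4.0
25 5.6 -3.5
30 5.9 -3.0
35 6.1 -2.5
40 6.3 -1.9
45 6.5 -1.4
50 6.6 -0.8
55 6.6 -0.2
60 6.6 0.3
65 6.6 0.9
70 6.5 1.5
75 6.3 2.0
80 6.1 2.6
85 5.9 3.1
90 5.6 3.6
```

Call:
{"name": "play_rows", "arguments": {"deltas": [2,0,-2.6,0,45,2,0,-2.6,0,45,2,0,-2.5,0,45,2.5,0,-2.5,0,45,2.5,0,-2.2,0,45,2.5,0,-2.2,0,45,2.6,0,-2,0,45,2.6,0,-2,0,45,2.8,0,-1.8,0,45,2.8,0,-1.8,0,45], "newtons": 3}}

```text
t: 15.8
tool_pos: [0.4855, 0.2766, 0.061]
orientation: [-1.624, -2.689, 0.0]
force: [0.8, 0.7, -1.4]
opening: 0.0541
gripper_force: 3.0
```

```bash
python3 - <<'E'
from h import *
plan([],65); s=robot.read_state();print(s["force"],s["wrist_torque"])
c=robot.read_camera("scene"); a=c["pixels"][130:280,175:375]
d=robot.read_camera("side")["pixels"][140:290,150:350]
cv2.imwrite("pics/m.png",cv2.resize(np.vstack([a,d]),None,fx=2,fy=2,interpolation=cv2.INTER_CUBIC))
E
```

```text
now [0.4855 0.2766 0.061 ] 117.73 cab [-0.1117 -0.0598]
[ 0.81639412  0.73098909 -1.44434375] [-0.05321493 -0.13121307  0.03314545]
```

View pics/m.png

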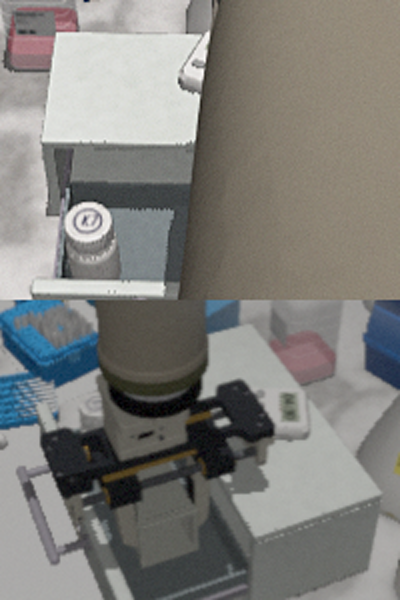

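Scene crop: the bottle stands; the arm hides the jar. Side crop: the jar's mouth shows as a frame about (138–200, 488–565) between the fingers. I'll compare that with projections for a tipped jar and for a jar lifted flat.

```bash
cat > hyp.py <<'E'
from h import *
c=robot.read_camera("side"); s=robot.read_state()
def rim(th,gz=62,gy=15.7):
    g=incab(s["tool_pos"]); z0=s["tool_pos"][2]+.019; t=np.radians(th); out=[]
    ax=np.array([-np.cos(t),np.sin(t)]); up=np.array([np.sin(t),np.cos(t)]) # (y,z) of own z, own y
    for oz in (80,0):
      for oy in (28.5,-28.5):
        for sx in (-28.5,28.5):
            q=((oz-gz)*ax+(oy-gy)*up)/1e3
            out.append([*cab(g[0]+sx/1e3,g[1]+q[0]),z0+q[1]])
    return np.array(out)
if __name__=="__main__":
    for th in (0,12,25,35):
        P=rim(th); print(th,"minz",P[:,2].min().round(4),((proj(c,P)-[150,140])*2+[0,300]).round(0).tolist())
E
python3 hyp.py
```

```text
0 minz 0.0359 [[138.0, 531.0], [198.0, 512.0], [142.0, 571.0], [199.0, 552.0], [110.0, 471.0], [166.0, 454.0], [115.0, 511.0], [169.0, 494.0]]
12 minz 0.0239 [[137.0, 526.0], [197.0, 507.0], [145.0, 574.0], [202.0, 555.0], [111.0, 479.0], [166.0, 463.0], [119.0, 526.0], [173.0, 509.0]]
25 minz 0.0138 [[135.0, 520.0], [195.0, 502.0], [148.0, 576.0], [206.0, 557.0], [113.0, 491.0], [168.0, 474.0], [124.0, 543.0], [178.0, 526.0]]
35 minz 0.0083 [[134.0, 516.0], [193.0, 498.0], [149.0, 576.0], [208.0, 557.0], [114.0, 501.0], [169.0, 484.0], [129.0, 555.0], [183.0, 538.0]]
```

```bash
cat > ang.py <<'E'
from hyp import *
g=cv2.GaussianBlur(cv2.cvtColor(c["pixels"],cv2.COLOR_BGR2GRAY).astype(np.float32),(0,0),.8)
G=np.hypot(cv2.Sobel(g,cv2.CV_32F,1,0),cv2.Sobel(g,cv2.CV_32F,0,1))
def score(th,off=0):
    P=proj(c,rim(th)); v=[]
    for i,j in ((0,1),(2,3),(0,2),(1,3)):
        for k in np.linspace(.05,.95,40): v.append(P[i]*(1-k)+P[j]*k)
    v=np.array(v,np.float32)+off
    return cv2.remap(G,v[:,0].reshape(-1,1).copy(),v[:,1].reshape(-1,1).copy(),cv2.INTER_LINEAR).mean()
for th in range(-10,111,5): print(th,round(max(score(th,np.array([a,b],np.float32)) for a in(-1,0,1) for b in (-1,0,1)),1),end="; ")
F=[]
for i in range(6): robot.read_camera("side"); F.append(robot.read_state()["force"])
print(np.mean(F,0))
E
python3 ang.py
```

```text
-10 47.3; -5 48.2; 0 43.6; 5 38.3; 10 30.2; 15 24.6; 20 22.6; 25 21.9; 30 21.4; 35 21.3; 40 21.6; 45 22.1; 50 23.9; 55 29.9; 60 40.3; 65 43.0; 70 39.8; 75 35.9; 80 37.6; 85 39.4; 90 41.2; 95 44.0; 100 46.2; 105 45.9; 110 51.3; [ 0.05846152  0.33287511 -0.89175614]
```

The jar was lifted flat: the pads held it against turning. I'll set it back down and regrip on the narrow rim band with only the tips, so that it can pivot.

Call:
{"name": "play_rows", "arguments": {"deltas": [-4,0,0,0,45,-6,0,0,0,45,-6,0,0,0,45,-6,0,3,0,45,-5,0,4,0,45,-3,0,4,0,45,0,0,4,0,45,0,0,4,0,45,0,0,2,0,45,0,0,0,0,45]}}

```text
t: 17.13
tool_pos: [0.4992, 0.2498, 0.0392]
orientation: [-1.624, -2.689, 0.001]
force: [-0.6, -0.4, 0.0]
opening: 0.054
gripper_force: 3.0
```

```bash
python3 - <<'E'
from h import *
plan([],65); s=robot.read_state();print(s["force"],s["wrist_torque"])
E
```

```text
now [0.4992 0.2498 0.0392] 117.74 cab [-0.112  -0.0899]
[-0.59192941 -0.38362636  0.02427666] [-0.02785191 -0.1410108   0.04032654]
```

Call:
{"name": "play_rows", "arguments": {"deltas": [0,0,0,0,66,0,0,0,0,66,0,0,0,0,66,0,0,-9,0,66,0,0,-9,0,66,-7,0,0,0,66,-7,0,0,0,66,0,0,0,0,66]}}

```text
t: 17.8
tool_pos: [0.5072, 0.2362, 0.0584]
orientation: [1.625, 2.687, 0.001]
force: [0.7, -0.6, -1.0]
opening: 0.0659
gripper_force: 0.0
```

Call:
{"name": "play_rows", "arguments": {"deltas": [0,0,0,0,45,0,0,0,0,45,0,0,0,0,45,0,0,0,0,45], "newtons": 3}}

```text
t: 18.13
tool_pos: [0.5059, 0.2373, 0.0575]
orientation: [-1.624, -2.689, 0.001]
force: [-0.2, -1.2, -0.2]
opening: 0.0569
gripper_force: 3.0
```

```bash
python3 - <<'E'
from h import *
plan([],65); s=robot.read_state();print(s["force"],s["wrist_torque"])
E
```

```text
now [0.5059 0.2373 0.0575] 117.72 cab [-0.1119 -0.1041]
[-0.17399416 -1.15241858 -0.23902802] [-0.12723878 -0.10071783  0.04518846]
```

Call:
{"name": "play_rows", "arguments": {"deltas": [1,0,-2,0,45,1,0,-2,0,45,2,0,-2.5,0,45,2,0,-2.5,0,45,2,0,-2.5,0,45,2,0,-2.5,0,45,2,0,-2,0,45,2,0,-2,0,45,0,0,0,0,45,0,0,0,0,45]}}

```text
t: 18.97
tool_pos: [0.4999, 0.25, 0.0762]
orientation: [1.624, 2.689, 0.001]
force: [-0.1, -0.2, -0.4]
opening: 0.0571
gripper_force: 3.0
```

```bash
sed -i 's/gz=62,gy=15.7/gz=76,gy=21.5/; s/+\.019; t=/+.0065; t=/' hyp.py; python3 hyp.py|cut -c1-20; python3 ang.py
```

```text
0 minz 0.0325 [[145.
12 minz 0.0178 [[144
25 minz 0.0051 [[144
35 minz -0.002 [[143
-10 41.8; -5 44.5; 0 47.4; 5 57.0; 10 65.2; 15 66.8; 20 62.6; 25 51.9; 30 46.3; 35 43.6; 40 40.6; 45 37.7; 50 35.7; 55 34.6; 60 33.6; 65 32.7; 70 31.8; 75 31.8; 80 33.2; 85 40.9; 90 44.5; 95 37.6; 100 33.6; 105 33.5; 110 36.2; [ 0.3302039  -0.22191739  0.01399084]
```

The fit gives about 14°, and 16° would have the base edge on the floor, so it is pivoting. I'll carry on along the arc.

```bash
python3 - <<'E'
from h import *
plan([],0)
t=np.arange(15.7,91,3.5); t=np.append(t,90); f=np.radians(t+33.3); y=-91*np.cos(f); z=91*np.sin(f)
for a,b,c,h in zip(t[1:],np.diff(y),np.diff(z),z[1:]): print(a.round(1),round(b,1),round(-c,1),round(h-6.5+14,1))
E
```

```text
now [0.4997 0.2497 0.0758] 117.72 cab [-0.1116 -0.0903]
19.2 4.3 -3.5 79.7
22.7 4.5 -3.2 82.9
26.2 4.7 -3.0 85.9
29.7 4.9 -2.7 88.6
33.2 5.0 -2.4 91.0
36.7 5.2 -2.1 93.0
40.2 5.3 -1.7 94.8
43.7 5.4 -1.4 96.2
47.2 5.5 -1.1 97.3
50.7 5.5 -0.7 98.0
54.2 5.5 -0.4 98.4
57.7 5.6 -0.1 98.5
61.2 5.6 0.3 98.2
64.7 5.5 0.6 97.6
68.2 5.5 0.9 96.7
71.7 5.4 1.3 95.4
75.2 5.3 1.6 93.8
78.7 5.2 1.9 91.9
82.2 5.1 2.2 89.6
85.7 4.9 2.5 87.1
89.2 4.8 2.8 84.2
90.0 1.1 0.7 83.6
```

Call:
{"name": "play_rows", "arguments": {"deltas": [4,0,-3.5,0,45,4.5,0,-3.3,0,45,4.7,0,-3,0,45,5,0,-2.7,0,45,5,0,-2.4,0,45,5,0,-2.1,0,45,5,0,-1.7,0,45,5.5,0,-1.4,0,45,5.5,0,-1.1,0,45,0,0,0,0,45]}}

```text
t: 20.2
tool_pos: [0.4788, 0.29, 0.0975]
orientation: [-1.623, -2.69, -0.001]
force: [-0.2, -0.7, 2.8]
opening: 0.0573
gripper_force: 3.0
```

```bash
python3 hyp.py|cut -c1-20; python3 ang.py; python3 -c "
from h import *
plan([],0)"
```

```text
0 minz 0.0539 [[126.
12 minz 0.0392 [[126
25 minz 0.0265 [[125
35 minz 0.0194 [[125
-10 36.6; -5 38.5; 0 45.9; 5 50.9; 10 52.3; 15 57.5; 20 63.9; 25 68.0; 30 72.6; 35 74.0; 40 76.9; 45 77.7; 50 75.2; 55 71.3; 60 73.2; 65 67.3; 70 65.5; 75 64.1; 80 59.9; 85 59.8; 90 56.8; 95 46.5; 100 44.4; 105 44.7; 110 46.6; [ 0.0821269  -0.26913246  2.53160783]
now [0.4793 0.2887 0.0972] 117.7 cab [-0.1116 -0.0462]
```

Call:
{"name": "play_rows", "arguments": {"deltas": [5,0,-1.3,0,45,5.5,0,-0.5,0,45,5.5,0,-0.2,0,45,5.5,0,0.1,0,45,5.5,0,0.5,0,45,5.5,0,0.8,0,45,5,0,1,0,45,0,0,0,0,45]}}

```text
t: 21.27
tool_pos: [0.4609, 0.3232, 0.0964]
orientation: [-1.623, -2.689, -0.0]
force: [-1.0, 0.2, 1.1]
opening: 0.0568
gripper_force: 3.0
```

```bash
python3 ang.py; python3 -c "
from h import *
plan([],0)"
```

```text
-10 25.9; -5 28.4; 0 35.4; 5 49.0; 10 60.8; 15 65.7; 20 72.7; 25 69.5; 30 57.6; 35 51.6; 40 50.5; 45 52.0; 50 54.5; 55 58.0; 60 70.1; 65 84.6; 70 83.7; 75 85.9; 80 70.1; 85 74.0; 90 52.7; 95 43.2; 100 42.1; 105 43.8; 110 41.6; [-0.92383804  0.18596802  0.77291107]
now [0.4617 0.3219 0.0967] 117.71 cab [-0.1119 -0.0087]
```

About 70° now, as planned. I'll ease it down to upright.

Call:
{"name": "play_rows", "arguments": {"deltas": [4,0,1,0,45,4,0,1.2,0,45,4,0,1.4,0,45,4,0,1.5,0,45,4,0,1.8,0,45,3,0,1.8,0,45,3,0,1.8,0,45,2,0,1.4,0,45,1,0,0.6,0,45,0,0,0,0,45]}}

```text
t: 22.45
tool_pos: [0.4481, 0.3478, 0.0841]
orientation: [1.624, 2.689, -0.0]
force: [-0.4, -0.4, 0.5]
opening: 0.0568
gripper_force: 3.0
```

```bash
python3 ang.py; python3 -c "
from h import *
plan([],0)"
```

```text
-10 39.1; -5 39.0; 0 43.7; 5 40.5; 10 35.0; 15 35.2; 20 36.3; 25 37.2; 30 37.3; 35 37.8; 40 40.3; 45 42.7; 50 44.6; 55 46.5; 60 48.0; 65 49.3; 70 50.9; 75 52.4; 80 54.1; 85 66.9; 90 68.2; 95 67.8; 100 57.8; 105 45.2; 110 46.5; [ 0.21600413  0.4844506  -0.00101349]
now [0.4482 0.3476 0.0841] 117.72 cab [-0.1119  0.0204]
```

Call:
{"name": "play_rows", "arguments": {"deltas": [1,0,0.5,0,45,0,0,0,0,45,0,0,0,0,60,0,0,0,0,66,0,0,0,0,66,0,0,0,0,66,0,0,-10,0,66,0,0,-25,0,66,0,0,-35,0,66,0,0,-40,0,66]}}

```text
t: 23.63
tool_pos: [0.4463, 0.3478, 0.1934]
orientation: [-1.624, -2.687, 0.006]
force: [0.9, 0.0, 0.1]
opening: 0.0662
gripper_force: 0.0
```

Call:
{"name": "play_rows", "arguments": {"deltas": [0,0,-20,0,24,-30,0,0,0,24,-40,0,0,0,24,-40,0,0,0,24,-40,0,0,0,24,-40,0,0,0,24,-40,0,0,0,24,-40,0,0,0,24,-40,0,0,0,24,0,0,0,0,24]}}

```text
t: 24.47
tool_pos: [0.5943, 0.0677, 0.2144]
orientation: [1.63, 2.682, -0.002]
force: [0.3, 0.1, -0.2]
opening: 0.0242
gripper_force: 0.0
```

```bash
python3 - <<'E'
from h import *
plan([],0)
c=robot.read_camera("scene"); np.savez("scene3.npz",**c); a=c["pixels"][150:300,175:375]
cv2.imwrite("pics/scene3c.png",cv2.resize(a,None,fx=4,fy=4,interpolation=cv2.INTER_CUBIC))
P=[[*cab(-.112+i*.0285,-.0015+j*.0285),z] for z in(.094,.014) for i in(-1,1) for j in (-1,1)]
print(((proj(c,P)-[175,150])*4).round())
E
```

```text
now [0.5943 0.0677 0.2144] 117.41 cab [-0.1122 -0.2954]
[[494. 409.]
 [349. 405.]
 [490. 291.]
 [352. 288.]
 [481. 511.]
 [347. 507.]
 [478. 397.]
 [350. 393.]]
```

View pics/scene3c.png

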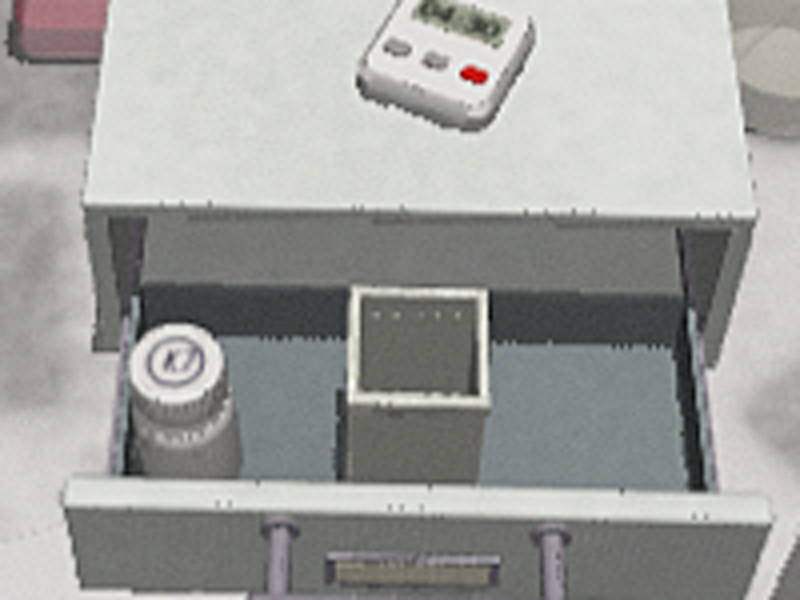

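The jar is upright, with its mouth at about (350–490, 290–405). The bottle is standing with its cap at (176,363), unmoved. I'll go back to the handle.

```bash
python3 - <<'E'
from h import *
p=cab(-.2158,-.005); plan([(*p,.2144,117.6,9)],24)
E
```

```text
now [0.5931 0.0706 0.2142] 117.44 cab [-0.1119 -0.2922]
[31.9, -11.6, -0.0, -0.0, 24, 31.9, -11.6, -0.0, -0.0, 24, 31.9, -11.6, -0.0, -0.0, 24, 31.9, -11.6, -0.0, -0.0, 24, 31.9, -11.6, -0.0, -0.0, 24, 31.9, -11.6, -0.0, -0.0, 24, 31.9, -11.6, -0.0, -0.0, 24, 31.9, -11.6, -0.0, -0.0, 24, 31.9, -11.6, -0.0, -0.0, 24]
```

Call:
{"name": "play_rows", "arguments": {"deltas": [30,-25,0,0,24,32,-25,0,0,24,32,-20,0,0,24,32,-15,0,0,24,32,-10,0,0,24,32,-5,0,0,24,32,-4,0,0,24,32,0,0,0,24,32,0,0,0,24,0,0,0,0,24]}}

```text
t: 25.35
tool_pos: [0.3634, 0.2836, 0.2145]
orientation: [-1.617, -2.692, -0.004]
force: [0.2, 1.0, -0.5]
opening: 0.0238
gripper_force: 0.0
```

Call:
{"name": "play_rows", "arguments": {"deltas": [0,0,20,0,24,0,0,30,0,24,0,0,20,0,24,0,0,10,0,24,0,0,0,0,24,0,0,0,0,24]}}

```text
t: 25.85
tool_pos: [0.3666, 0.2791, 0.1342]
orientation: [-1.624, -2.689, 0.0]
force: [0.7, -0.7, -0.6]
opening: 0.0238
gripper_force: 0.0
```

```bash
python3 - <<'E'
from h import *
p=cab(-.2158,-.005); plan([(*p,.053,117.6,8)],24)
E
```

```text
now [0.3666 0.2791 0.1342] 117.74 cab [-0.2159 -0.0026]
[-0.3, 0.0, 10.2, 0.0, 24, -0.3, 0.0, 10.2, 0.0, 24, -0.3, 0.0, 10.2, 0.0, 24, -0.3, 0.0, 10.2, 0.0, 24, -0.3, 0.0, 10.2, 0.0, 24, -0.3, 0.0, 10.2, 0.0, 24, -0.3, 0.0, 10.2, 0.0, 24, -0.3, 0.0, 10.2, 0.0, 24]
```

Call:
{"name": "play_rows", "arguments": {"deltas": [0,0,15,0,24,0,0,15,0,24,0,0,15,0,24,0,0,15,0,24,0,0,13,0,24,0,0,7,0,24,0,0,0,0,24]}}

```text
t: 26.43
tool_pos: [0.3668, 0.279, 0.0537]
orientation: [-1.625, -2.689, 0.001]
force: [-0.1, -0.4, 0.2]
opening: 0.0238
gripper_force: 0.0
```

Call:
{"name": "play_rows", "arguments": {"deltas": [0,0,0,0,5,0,0,0,0,5,0,0,0,0,5,0,0,0,0,5,0,1,0,0,5,0,1,0,0,5,0,2,0,0,5,0,2,0,0,5,0,3,0,0,5,0,3,0,0,5], "newtons": 15}}

```text
t: 27.27
tool_pos: [0.3783, 0.2852, 0.0551]
orientation: [1.624, 2.688, 0.003]
force: [-2.0, -0.6, 6.6]
opening: 0.0103
gripper_force: 15.0
```

Call:
{"name": "play_rows", "arguments": {"deltas": [0,4,0,0,5,0,4,0,0,5,0,4,0,0,5,0,4,0,0,5,0,4,0,0,5,0,4,0,0,5,0,4,0,0,5,0,4,0,0,5,0,4,0,0,5,0,4,0,0,5]}}

```text
t: 28.1
tool_pos: [0.4137, 0.3039, 0.0551]
orientation: [1.624, 2.688, 0.003]
force: [-1.9, -0.5, 6.7]
opening: 0.0106
gripper_force: 15.0
```

Call:
{"name": "play_rows", "arguments": {"deltas": [0,4,0,0,5,0,4,0,0,5,0,4,0,0,5,0,4,0,0,5,0,4,0,0,5,0,4,0,0,5,0,4,0,0,5,0,4,0,0,5,0,4,0,0,5,0,4,0,0,5]}}

```text
t: 28.93
tool_pos: [0.449, 0.3227, 0.0551]
orientation: [1.624, 2.689, 0.003]
force: [-2.5, -0.5, 6.4]
opening: 0.0104
gripper_force: 15.0
```

```bash
python3 - <<'E'
from h import *
plan([],24);print(robot.read_state()["force"])
E
```

```text
now [0.449  0.3227 0.0551] 117.73 cab [-0.1227 -0.0021]
[-2.51856249 -0.54712963  6.39978143]
```

Call:
{"name": "play_rows", "arguments": {"deltas": [0,3,0,0,5,0,3,0,0,5,0,2,0,0,5,0,2,0,0,5,0,2,0,0,5,0,1,0,0,5,0,1,0,0,5,0,1,0,0,5,0,1,0,0,5,0,0,0,0,5]}}

```text
t: 29.77
tool_pos: [0.4632, 0.3301, 0.0551]
orientation: [1.624, 2.688, 0.003]
force: [-1.4, 0.4, 5.1]
opening: 0.0102
gripper_force: 15.0
```

Call:
{"name": "play_rows", "arguments": {"deltas": [0,1,0,0,5,0,1,0,0,5,0,1,0,0,5,0,0,0,0,5,0,0,0,0,5]}}

```text
t: 30.18
tool_pos: [0.4638, 0.3305, 0.055]
orientation: [-1.623, -2.688, 0.003]
force: [-11.5, -5.1, 14.7]
opening: 0.0104
gripper_force: 15.0
```

```bash
python3 - <<'E'
from h import *
plan([],24);print(robot.read_state()["force"])
E
```

```text
now [0.4638 0.3305 0.055 ] 117.74 cab [-0.106  -0.0021]
[-11.49848721  -5.11748389  14.73423903]
```

Call:
{"name": "play_rows", "arguments": {"deltas": [0,0,0,0,22,0,0,0,0,22,0,-1,0,0,22,0,-1,0,0,22,0,0,-10,0,22,0,0,-25,0,22,0,0,-40,0,22,0,0,-40,0,22,0,0,-40,0,22,-20,0,0,0,22]}}

```text
t: 31.02
tool_pos: [0.4754, 0.3162, 0.22]
orientation: [1.618, 2.686, 0.021]
force: [2.0, -0.6, 2.6]
opening: 0.0221
gripper_force: 0.0
```

Call:
{"name": "play_rows", "arguments": {"deltas": [-40,0,0,0,22,-40,0,0,0,22,-40,0,0,0,22,-40,0,0,0,22,-40,0,0,0,22,-40,0,0,0,22,-40,0,0,0,22,-40,0,0,0,22,0,0,0,0,22,0,0,0,0,22]}}

```text
t: 31.85
tool_pos: [0.622, 0.0263, 0.209]
orientation: [1.63, 2.686, -0.0]
force: [-0.6, 0.3, 0.5]
opening: 0.022
gripper_force: 0.0
```

```bash
python3 - <<'E'
from h import *
plan([],0)
c=robot.read_camera("scene")
a=c["pixels"][150:300,175:375]
cv2.imwrite("pics/final.png",cv2.resize(a,None,fx=4,fy=4,interpolation=cv2.INTER_CUBIC))
print(((proj(c,[[*cab(-.106,y),.068] for y in(-.06,0,.06)]+[[*cab(-.071,0),.08],[*cab(-.112+.11,-.0015),.094],[*cab(-.0135,.0964),.095]])-[175,150])*4).round())
E
```

```text
now [0.622  0.0263 0.209 ] 117.51 cab [-0.1067 -0.3449]
[[560. 374.]
 [415. 370.]
 [270. 366.]
 [416. 285.]
 [421. 138.]
 [196. 152.]]
```

View pics/final.png

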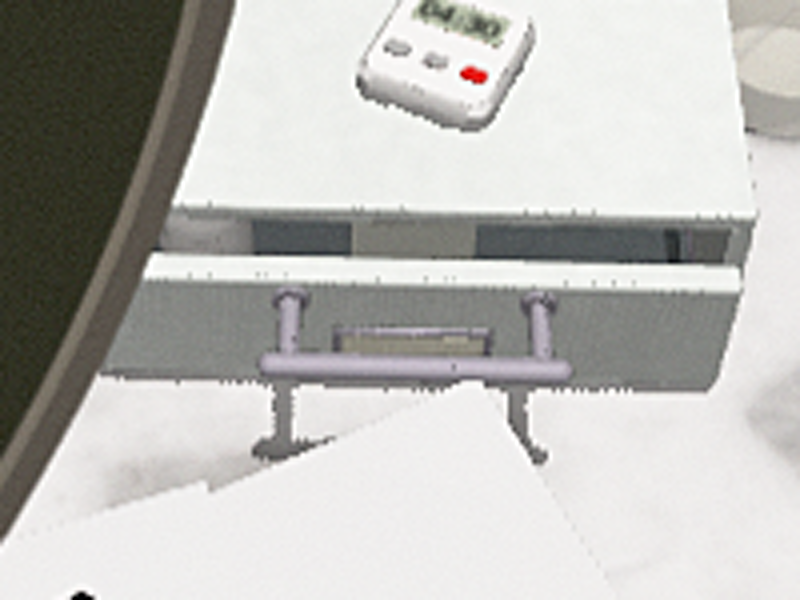

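The bar runs from (262,364) to (570,370), which matches the shut position. Through the gap the jar's upright wall shows at 352–475 and the bottle at 165–255, where they should be. I'll hand the job in.

```bash
python3 -c "
from plant import robot
print(robot.close_job())"
```

```text
the job is handed in; nothing more can be done
None
```

The jar stands on its base in the drawer, the bottle beside it is still upright, the drawer is shut to its stop, and I handed the job in at about 32 s; on my first grip the jar came up flat by about 22 mm, still inside the drawer, and I set it back down before tipping it. I also viewed 11 pictures, one over the limit of 10.

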